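Set the nip of a strap press and hold the thumbscrew

ROBOT

A 7-joint arm with a two-finger parallel gripper is mounted at the origin on a cart in front of the work surface, level with it; the furniture and walls round the work are solid. World frame = base frame: x ahead of the robot, y to its left, z up, the work surface at z = 0. Lengths are in m, angles in rad, forces in N, time in s.
With the tool pointing down it reaches from about 0.4 to 0.85 m from the base axis. Payload 10.4 kg.
Tool frame: the origin (TCP) lies midway between the tips of the shut fingers; the grasp point (between the pads) lies 19 mm behind it; z points along the fingers, x is the direction in which the jaws open and shut, and the axes are right-handed (so a half turn about z gives the same grasp; the last joint's range is limited). The gripper opens to 85 mm and grips with 20 to 120 N. Pads are 22 mm wide; open, the fingers measure 114 mm over their backs; the gripper's body (76 mm by 85 mm) begins 54 mm behind the grasp point. The pads swing forward as they close: fully open they stand 13 mm farther back than shut.
Start: joints at [1.249, 0.332, -0.065, 1.46, 0.022, 1.35, -0.088], TCP at [0.184, -0.597, 0.198] pointing down, gripper open.
Joint ranges: [-2.6, 2.6], [-0.5, 2.12], [-1.47, 1.34], [0.16, 2.42], [-1.27, 4.41], [0.06, 2.06], [-2.6, 2.6]. Speed limits (rad/s): [2.22, 2.22, 2.79, 2.79, 3.14, 3.14, 3.14].

INTERFACE

Orientations are given as a unit quaternion [x, y, z, w].
In Python, from workcell import telemetry, eyes, order gives the robot as it stands.
- The arm moves only by the tool servo_tool, never from a script. Its argument "deltas" is a list of rows, each a list of 3 entries, a list of its own where there are three numbers: the shift along the tool's x, y, z in cm, then the turn about the tool's z in rad, then the finger opening in cm, from 0 to 8.54. A call has 1 to 12 rows; each row shifts and turns the pose as measured when the row begins, along the tool's axes as they then stand; what a row does not reach is not made up. A row lasts 1/12 s, in which the tool goes at most 41.7 mm and 7.16 degrees, less where a joint would pass 70% of its speed; a pose out of reach is approached as far as the arm can. A call is refused whole if a number of a shift passes 4.17 or a number of a turn 0.125, either way. A call with a gripper value outside its range is refused whole. The fingers move at their own pace and stop on an object; "force" is the grip in N (left out, the last holds). Time passes only in rows, so rows that do not move let the fingers close. It gives the time, the measured TCP pose, the force and the opening at its end, in the units of the state.
- telemetry.get_obs(): the state, without advancing time (a new reading comes with each control period).
- eyes.camera(name): name is "scene" or "top" or "wrist"; returns (picture, depth): 420x560x3 uint8, blue, green, red; 420x560 float32, m along the optical axis (not along the pixel's ray), 0 where there is no reading.
- eyes.calibration(name): a dict with "fx", "fy", "cx", "cy" (pixels), "rvec" (rotation vector, rad) and "tvec" (3), from world to camera coordinates, as OpenCV has them. Camera axes: x right, y down, z forward; pixel columns grow to the right and rows downward; lengths in m; the calibration is good to about 2 mm. A picture is of the moment at which its call begins: read the wrist's pose just before it. calibration takes no time and is no camera call; for the wrist camera it gives the pose at the moment of the call.
- order.hand_in(): hands the job in, once; it reports no verdict.
The state is a dict: "clock": time; "joint_pos": joint angles; "joint_velocities": joint speeds; "tau": joint torques, N m; "position": TCP position; "ee_rot": TCP orientation; "ft_force": force on the tool from outside, world axes, zero at the start; "torque": the same for the moment, N m; "grip_width": opening from 0.0 (shut) to 1.0 (fully open).
Only numpy, scipy, OpenCV 4.12 (cv2) and the standard library are available. Lean on these libraries where they do the work, as an engineer would, in place of code of your own. Each camera call takes 0.05 s, during which the arm holds its last target. There are 200 camera calls.

TASK

Make the strap press ready: push the roller carriage fully home against its end stop, then swing the latch arm all the way shut behind it, and only then turn the brass thumbscrew clockwise until it seats and back it off a quarter turn. Finish while still gripping the thumbscrew there, so that it cannot creep before its lock nut is fitted. Leave the things around the press where they are.

Things in the scene. Friction and masses are not known exactly. Their poses are not given: they have to be found in the camera images.
- press: Green strap press fixed to the bench, place and yaw vary. Bed 230x140x12 mm, x -130 to +100. Origin on the bench surface under the channel; +x runs along the channel away from the robot, +y left, z up. Rails: inner faces y +-26, outer +-36, tops z 26 mm. A green bridge (x 25 to 55, y +-53, underside z 50, top z 62 mm) carries the thumbscrew at x 40, y 0.
- end_stop (a point): Centre of the near face of the dark end stop that closes the channel, at press x = +85, z = 27 mm. With the carriage's nose against it, the carriage's origin is at press x = +17.5 mm. Axes as the press.
- carriage: Loose aluminium roller carriage, 135x50x24 mm, 0.25 to 0.5 kg, on the bed (underside at press z 12) between the rails, 1 mm play each side. Origin: centre of its underside; +x towards the end stop. Starts 27 to 57 mm short of the stop. Slides with dry friction (2 to 7 N) and stays where left.
- push_tab (a point): Centre of the near face of the black upright tab at the carriage's near end (carriage x = -67.5, z = 30 mm): push here along press +x. Tab 10 thick, 36 wide (y), from the carriage's underside up to 46 mm above it (press z 58).
- latch (a joint): Steel latch arm, 12 mm wide, at press z 28 to 38. Rad, growing anticlockwise from above; 0 = open, arm pointing 130 deg from press +x towards +y; 2.443 (its stop) = shut, arm across the channel along press -y, 4 mm behind the home carriage. Starts 0 to 0.35; stays where left (friction about 1.3 N at the post). Cannot shut unless the carriage is home.
- latch_pivot (a point): Upright pivot axis of the latch arm, at press x = -60, y = +50, z = 33 mm. Axes as the press.
- latch_post (a point): Point on the axis of the black round upright post near the end of the latch arm, 95 mm from the pivot axis. Post diameter 14, press z 37 to 85; the point is at z 73 mm, a good height to grip or push it. Push it round, or grip it and turn the hand with the arm (a grip that keeps its yaw may roll off the post).
- thumbscrew (a joint): Brass thumbscrew on the bridge, upright axis. Rad, growing clockwise from above (tightening); it seats on a hard stop at 3.0, so a quarter turn back from the seat is 1.43. Starts at 1.0 to 2.0; stays where left (friction about 0.06 N m). It does not rise or sink as it turns.
- screw_grip (a point): Point on the thumbscrew's axis at grip height, press z = 105 mm; it turns with the screw. The grip is an upright brass bar 48 long (this point's x), 10 thick (its y: pinch along it), 28 high (press z 89 to 117 mm). At joint value q the bar's long side stands at -q rad from press x. Below it are a collar (top z 67) and the bridge (z 62).
- beeswax: bystander: yellow block of beeswax, 38x55x22 mm; loose; origin near the middle of its underside. Leave it where it is.
- spool_1: bystander: spool of off-white thread standing upright, 63x49x51 mm; loose; origin near the middle of its underside. Leave it where it is.
- sanding_block: bystander: red-brown sanding block with a wooden top, 35x86x27 mm; loose; origin near the middle of its underside. Leave it where it is.
- edge_paint_2: bystander: small red bottle with a black cap, 34x33x72 mm; loose; origin near the middle of its underside. Leave it where it is.
- weight: bystander: grey steel press weight with a dark top, 0.9 kg, 62x62x51 mm; loose; origin near the middle of its underside. Leave it where it is.
There are look-alikes about, which are no part of the job. Leave any green look-alike of the carriage alone.

How it is judged:
By the outcome, as a careful person would: the job done as asked, in the order asked, and still so for the second after the job is handed in, while the arm keeps its last pose, push and grip.
It also fails if it takes over 64 s, if anything falls off the work surface, if the arm or the gripper's body presses on something with over 40 N, if the wrist force passes 120 N, or if a joint passes its speed limit or range.

## Working session

There is one attempt and no reset: what is moved stays moved. The work goes in short steps, Python scripts to look and compute and a tool call to move; the robot and the scene stay as the last step left them, time stands still between calls to the robot, and variables do not carry over. Pictures are saved under pics/ and viewed, about 8 in all and at most 12, crops included, and the job is handed in when it is done.

Besides the shell and the picture viewer there is one more tool, called after "Emit:" as name([rows], argument=value, ...), one row to a line, values as JSON. servo_tool: Moves the arm, as the interface text tells. Its arguments: {"type":"object","properties":{"deltas":{"type":"array"},"force":{"type":"number"}},"required":["deltas"]}

```bash
mkdir -p pics; cat > h.py <<'E'
import numpy as np, cv2
from scipy.spatial.transform import Rotation as R
from workcell import telemetry, eyes, order
def snap(n,f):
    c=eyes.calibration(n); p,d=eyes.camera(n); cv2.imwrite(f'pics/{f}.png',p); np.savez(f'pics/{f}.npz',p=p,d=d,**{k:np.array(v) for k,v in c.items()}); return p,d,c
def load(f):
    z=np.load(f'pics/{f}.npz'); return z['p'],z['d'],z
def cloud(d,c):
    v,u=np.mgrid[:d.shape[0],:d.shape[1]]
    X=np.stack([(u-c['cx'])/c['fx']*d,(v-c['cy'])/c['fy']*d,d],-1)
    Rm=cv2.Rodrigues(np.array(c['rvec'],float))[0]
    return (X-np.array(c['tvec']).ravel())@Rm
def proj(P,c):
    return cv2.projectPoints(np.array(P,float).reshape(-1,1,3),np.array(c['rvec'],float),np.array(c['tvec'],float),np.array([[c['fx'],0,c['cx']],[0,c['fy'],c['cy']],[0,0,1]],float),None)[0][:,0]
def st():
    s=telemetry.get_obs(); r=R.from_quat(s['ee_rot']); print(round(s['clock'],2),'p',np.round(s['position'],4),'x',np.round(r.as_matrix()[:,0],3),'z',np.round(r.as_matrix()[:,2],3),'F',np.round(s['ft_force'],1),'g',np.round(s['grip_width'],3),'j',np.round(s['joint_pos'],2)); return s,r
E
python3 - <<'E'
from h import *
st()
for n in ('top','scene'): 
    p,d,c=snap(n,n+'0'); print(n,c)
E
```

```text
0.0 p [ 0.1839 -0.5969  0.1969] x [ 0.294 -0.956 -0.002] z [-0.     0.001 -1.   ] F [-0.9  0.9 -0.5] g 1.0 j [ 1.25  0.33 -0.06  1.46  0.02  1.35 -0.09]
top {'fx': 479.6504858542747, 'fy': 479.6504858542747, 'cx': 276.4983722288844, 'cy': 206.14297975913357, 'rvec': array([ 2.1614981 , -2.10631347,  0.23005708]), 'tvec': array([-0.38398072,  0.50752072,  0.90338847])}
scene {'fx': 394.81876773520986, 'fy': 394.81876773520986, 'cx': 282.0874173301036, 'cy': 211.3754313051373, 'rvec': array([ 0.72126256, -2.44516842,  1.30913663]), 'tvec': array([0.21601875, 0.39112696, 0.39969871])}
```

View pics/top0.png

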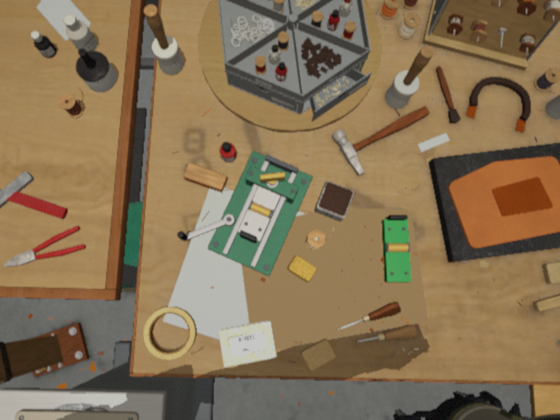

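View pics/scene0.png

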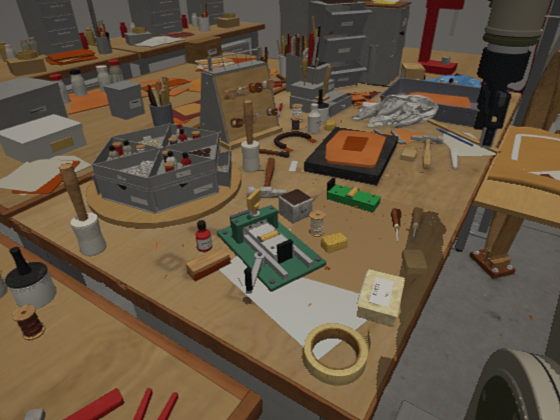

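The press is at about top (262,212), with its aluminium carriage in the channel (tab near (247,237)). The latch post is at about (183,236), and the screw bar is on the bridge at about (272,176). The bright-green block at (398,250) is the look-alike carriage, because it is not in the channel, so I leave it alone.

```bash
cat > fit.py <<'E'
from h import *
p,d,c=load('top0'); X=cloud(d,c)
hsv=cv2.cvtColor(p,cv2.COLOR_BGR2HSV)
roi=np.zeros(d.shape,bool); roi[140:285,170:325]=1
g=roi&(hsv[...,0]>60)&(hsv[...,0]<95)&(hsv[...,1]>80)&(d>0)
print('green',g.sum(), 'z pct',np.percentile(X[g][:,2],[5,25,50,75,95]).round(4))
b=g&(X[...,2]>0)&(X[...,2]<.022)
r=cv2.minAreaRect((X[b][:,:2]*1000).astype(np.float32)); print('bed',r); print(cv2.boxPoints(r).round(1))
t=g&(X[...,2]>.05)&(X[...,2]<.075)
print('bridge',cv2.minAreaRect((X[t][:,:2]*1000).astype(np.float32)))
E
python3 fit.py
python3 - <<'E'
from h import *
p,d,c=load('top0')
cv2.imwrite('pics/crop0.png',cv2.resize(p[140:285,165:330],None,fx=4.1,fy=4.1,interpolation=cv2.INTER_CUBIC))
E
```

```text
green 3601 z pct [0.0101 0.012  0.0134 0.0151 0.0632]
bed ((512.8118896484375, -338.6128845214844), (134.9854736328125, 224.93092346191406), 67.62250518798828)
[[ 383.1 -358.2]
 [ 591.1 -443.8]
 [ 642.5 -319. ]
 [ 434.5 -233.4]]
bridge ((514.8234252929688, -339.32623291015625), (106.13864135742188, 134.7314453125), 67.39075469970703)
```

View pics/crop0.png

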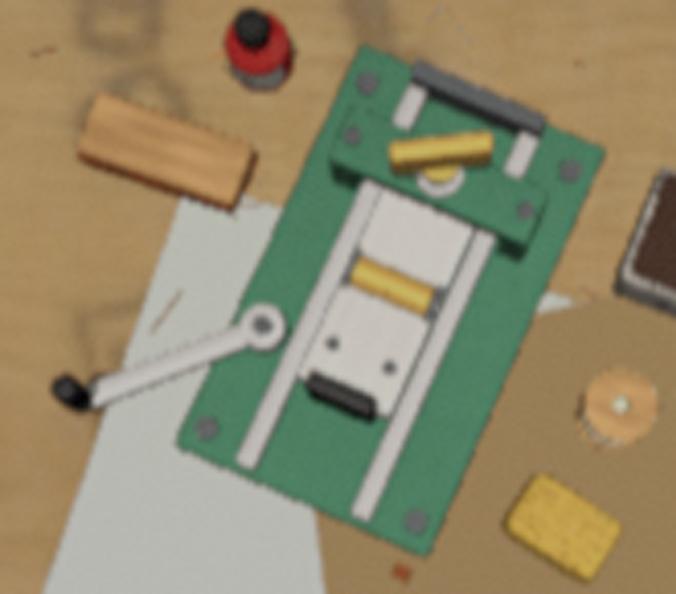

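The crop shows the post at crop (70,392), the pivot at (262,325), the black tab at (340,395), the brass bar from (390,152) to (492,145), and the end stop at (478,97). Next I measure these in the press frame.

```bash
cat >> h.py <<'E'
YAW=np.deg2rad(-22.45); O=np.array([.5267,-.3443,0])
Rz=R.from_euler('z',YAW).as_matrix()
def toP(W): return (np.asarray(W)-O)@Rz
def toW(P): return np.asarray(P)@Rz.T+O
E
python3 - <<'E'
from h import *
p,d,c=load('top0'); X=cloud(d,c); P=toP(X)*1000; hsv=cv2.cvtColor(p,cv2.COLOR_BGR2HSV).astype(int)
ok=(d>0)&(abs(P[...,0])<150)&(abs(P[...,1])<150)
V=hsv[...,2];S=hsv[...,1];H=hsv[...,0]
def rep(n,m): 
    q=P[m]; print(n,m.sum(), 'med',np.median(q,0).round(1) if len(q) else '', 'lo',np.percentile(q,3,axis=0).round(1),'hi',np.percentile(q,97,axis=0).round(1)); return q
bar=ok&(H>15)&(H<32)&(S>90)&(P[...,2]>85)
q=rep('bar',bar); r=cv2.minAreaRect(q[:,:2].astype(np.float32)); print(r, cv2.boxPoints(r).round(1))
w,v=np.linalg.eigh(np.cov(q[:,:2].T)); print('bar ang q=',(-np.arctan2(v[1,1],v[0,1]))%np.pi)
q=rep('post',ok&(V<70)&(P[...,2]>45)&(P[...,1]>30))
rep('post top',ok&(P[...,2]>76)&(P[...,1]>50))
rep('tab',ok&(V<70)&(P[...,2]>45)&(abs(P[...,1])<25)&(P[...,0]<0))
rep('stop',ok&(V<110)&(abs(P[...,1])<40)&(P[...,0]>75)&(P[...,2]>22))
rep('rails',ok&(S<60)&(P[...,2]>22)&(P[...,2]<30)&(abs(P[...,1])<45)&(P[...,0]<15))
def px(l): 
    for a,b in zip(l,proj(toW(np.array(l)/1000),c)): print(a,((b-[165,140])*4.1).round(0))
px([[-60,50,38],[85,0,42],[40,0,117],[-130,70,12],[-130,-70,12],[100,70,12],[100,-70,12],[25,53,62],[25,-53,62]])
# others heights near press
W=X; ok2=(d>0)&(X[...,0]>.2)&(X[...,0]<.8)&(X[...,1]>-.65)&(X[...,1]<-.1)
print(toP([.1839,-.5969,.2])*1000)
E
```

```text
bar 201 med [ 36.7  -1.  116.3] lo [ 25.3 -19.7  87.4] hi [ 50.2  18.8 120.1]
((-33.506927490234375, 57.64728546142578), (24.42584991455078, 232.541259765625), 51.80339813232422) [[-132.4  119.9]
 [  50.3  -23.8]
 [  65.4   -4.7]
 [-117.3  139.1]]
bar ang q= 0.7270587728390843
post 120 med [ 25.1 110.4  72.5] lo [-133.1   42.7   49.9] hi [ 73.9 118.5  87. ]
post top 47 med [-129.3  114.2   84.9] lo [-135.   108.8   76.4] hi [-122.4  120.1   87.2]
tab 79 med [-77.8  -1.1  58.3] lo [-81.3 -16.3  49.7] hi [-73.5  14.2  61.1]
stop 221 med [86.7  0.3 41.9] lo [ 84.2 -33.4  24.1] hi [93.  33.6 45.8]
rails 671 med [-55.9 -25.2  26.8] lo [-120.9  -35.8   23.5] hi [10.4 35.1 29.5]
[-60, 50, 38] [260. 326.]
[85, 0, 42] [473. 103.]
[40, 0, 117] [439. 145.]
[-130, 70, 12] [168. 445.]
[-130, -70, 12] [425. 559.]
[100, 70, 12] [359.  40.]
[100, -70, 12] [606. 147.]
[25, 53, 62] [325. 158.]
[25, -53, 62] [525. 245.]
[-220.3581199  -364.36369055  200.        ]
```

Post-to-press fit agrees (q_latch≈0.13, carriage ≈32 mm short). I now move above the start of the push, closing the fingers on the way.

```bash
cat >> h.py <<'E'
def go(P,yawP=None):
    "remaining tool deltas (cm) to press-frame point P (mm) and tool-x yaw in press frame (deg)"
    s,r=st(); M=r.as_matrix(); pos=np.array(s['position']); x=toP(pos)*1000
    yw=np.rad2deg(np.arctan2(M[1,0],M[0,0])-YAW); yw=(yw+180)%360-180
    print('TCP press',x.round(1),'yaw',round(yw,2)); 
    if P is not None: print('tool d cm',(M.T@(toW(np.array(P)/1000)-pos)*100).round(2))
    if yawP is not None: print('turn',round(-np.deg2rad((yawP-yw+180)%360-180),3))
E
python3 -c "
from h import *
go([-115,0,200],0)"
```

```text
0.1 p [ 0.1838 -0.597   0.197 ] x [ 0.294 -0.956 -0.001] z [-0.     0.001 -1.   ] F [-0.2 -0.3  0.3] g 1.001 j [ 1.25  0.33 -0.06  1.46  0.02  1.35 -0.09]
TCP press [-220.4 -364.4  197. ] yaw -50.43
tool d cm [-21.38 -31.34  -0.28]
turn -0.88
```

Emit:
servo_tool([
  [[-1.8,-2.8,0],0,0],
  [[-1.8,-2.8,0],0,0],
  [[-1.8,-2.8,0],0,0],
  [[-1.8,-2.8,0],0,0],
  [[-1.8,-2.8,0],0,0],
  [[-1.8,-2.8,0],0,0],
  [[-1.8,-2.8,0],0,0],
  [[-1.8,-2.8,0],0,0],
  [[-1.8,-2.8,0],0,0],
  [[-1.8,-2.8,0],0,0],
  [[0,0,0],0,0],
])

```text
clock: 1.02
position: [0.4033, -0.3304, 0.1916]
ee_rot: [0.803, -0.597, -0.005, -0.001]
ft_force: [0.6, 0.9, -0.4]
grip_width: -0.003
```

Emit:
servo_tool([
  [[0,0,0],-0.12,0],
  [[0,0,0],-0.12,0],
  [[0,0,0],-0.12,0],
  [[0,0,0],-0.12,0],
  [[0,0,0],-0.12,0],
  [[0,0,0],-0.12,0],
  [[0,0,0],-0.12,0],
  [[0,0,0],0,0],
])

```text
clock: 1.68
position: [0.4036, -0.3266, 0.189]
ee_rot: [0.98, -0.201, -0.006, -0.004]
ft_force: [0.1, -0.4, 0.3]
grip_width: -0.005
```

```bash
python3 -c "
from h import *
go([-120,0,70],0)"
```

```text
1.68 p [ 0.4036 -0.3266  0.189 ] x [ 0.919 -0.393 -0.014] z [-0.011  0.01  -1.   ] F [ 0.1 -0.4  0.3] g -0.005 j [ 0.93  0.14 -0.36  1.72  0.05  1.31  0.15]
TCP press [-120.5  -30.6  189. ] yaw -0.72
tool d cm [ 0.18 -3.   11.92]
turn -0.013
```

Emit:
servo_tool([
  [[0,-1.5,2.5],0,0],
  [[0,-1.5,2.5],-0.01,0],
  [[0,0,3],0,0],
  [[0,0,3],0,0],
  [[0,0,2.5],0,0],
  [[0,0,1.5],0,0],
  [[0,0,0],0,0],
])

```text
clock: 2.27
position: [0.414, -0.2979, 0.0339]
ee_rot: [0.977, -0.211, -0.005, -0.003]
ft_force: [-0.4, 0.3, -0.3]
grip_width: 0.002
```

```bash
python3 -c "
from h import *
go([-98,0,36],0)
p,d,c=snap('scene','s1')
u=proj(toW([-.09,0,.04]),c)[0].astype(int); a,b=max(u[1]-80,0),max(u[0]-90,0)
cv2.imwrite('pics/s1c.png',cv2.resize(p[a:a+160,b:b+190],None,fx=4,fy=3.7)[:600])"
```

```text
2.27 p [ 0.414  -0.2979  0.0339] x [ 0.911 -0.413 -0.011] z [-0.009  0.008 -1.   ] F [-0.4  0.3 -0.3] g 0.002 j [ 0.87  0.28 -0.38  1.91  0.12  0.98  0.02]
TCP press [-121.9   -0.2   33.9] yaw -1.92
tool d cm [ 2.38 -0.1  -0.23]
turn -0.034
```

View pics/s1c.png

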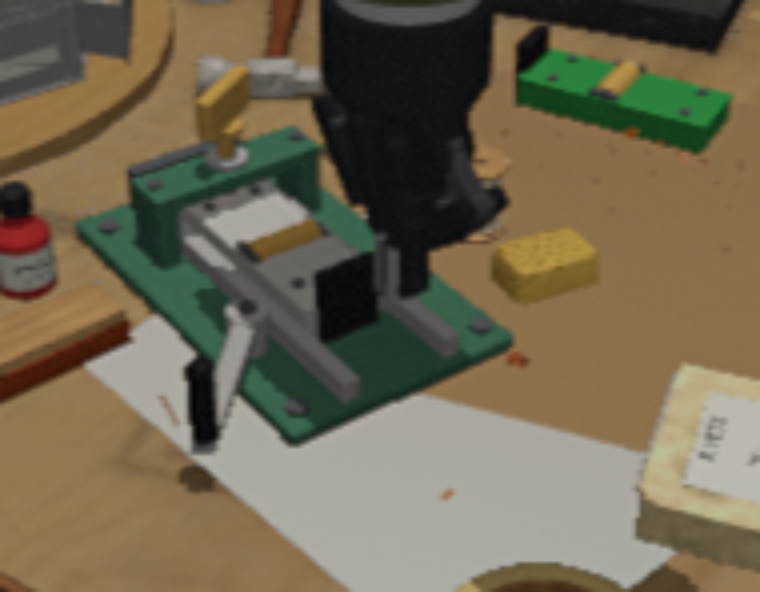

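The fingertip shows at about crop (415,285), which isn't clearly where the telemetry puts it. I check the projection and depth before pushing.

```bash
python3 -c "
from h import *
p,d,c=load('s1')
P=toP(cloud(d,c))*1000
u=proj(toW([-.09,0,.04]),c)[0].astype(int); a,b=max(u[1]-80,0),max(u[0]-90,0)
print('origin',a,b)
for q in ([-122,0,34],[-82.5,0,58],[-130,70,12],[-130,-70,12],[40,0,117],[-60,50,38]):
  z=proj(toW(np.array(q)/1000),c)[0]; print(q,((z-[b,a])*[4,3.7]).round())
for q in ((415,270),(400,200),(345,295),(445,345),(222,120)): print(q,P[int(a+q[1]/3.7),int(b+q[0]/4)].round(1))
snap('top','t1'); p=cv2.imread('pics/t1.png'); cv2.imwrite('pics/t1c.png',cv2.resize(p[140:300,150:350],None,fx=3.5,fy=3.5))
"
```

```text
origin 171 198
[-122, 0, 34] [400. 339.]
[-82.5, 0, 58] [354. 266.]
[-130, 70, 12] [291. 432.]
[-130, -70, 12] [518. 330.]
[40, 0, 117] [222.  78.]
[-60, 50, 38] [247. 307.]
(415, 270) [-135.4    4.2   93.7]
(400, 200) [-135.5   12.   137.9]
(345, 295) [-81.7   5.7  41.8]
(445, 345) [-124.7  -25.8   19.6]
(222, 120) [ 26.3  10.7 100.2]
```

View pics/t1c.png

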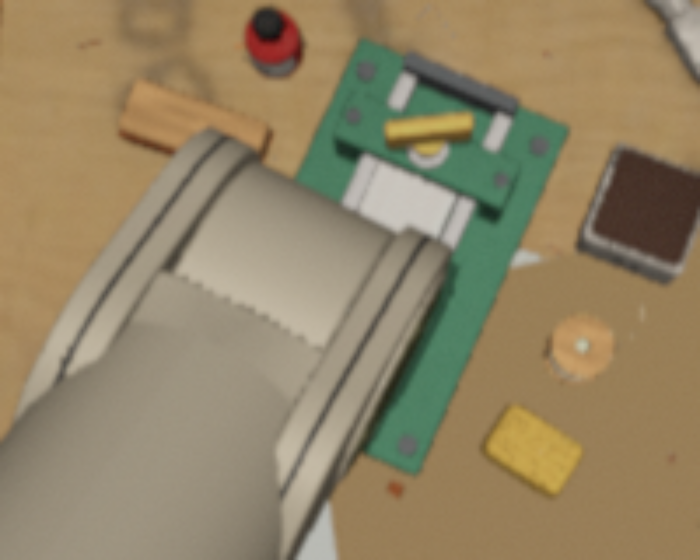

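```bash
python3 -c "
from h import *
go(None)
for k in range(2):
  p,d,c=snap('scene','s2'); P=toP(cloud(d,c))*1000
  m=(d>0)&(p.max(2)<75)&(abs(P[...,0]+122)<25)&(abs(P[...,1])<25)&(P[...,2]>15)&(P[...,2]<150)
  print(m.sum(), np.percentile(P[m],[0,2,50,98],axis=0).round(1))
  p,d,c=snap('wrist','w2'); print(np.median(d[d>0]))
cv2.imwrite('pics/mix.png',np.hstack([cv2.resize(cv2.imread('pics/s2.png')[171:331,198:388],None,fx=2,fy=2),cv2.resize(p,(400,320))]))
go(None)
"
```

```text
2.37 p [ 0.4156 -0.299   0.0369] x [ 0.911 -0.411 -0.008] z [-0.006  0.006 -1.   ] F [0.2 0.4 0.6] g -0.003 j [ 0.87  0.28 -0.38  1.91  0.12  0.99  0.02]
TCP press [-120.    -0.5   36.9] yaw -1.85
467 [[-146.9  -24.9   16.9]
 [-143.4  -24.4   20.6]
 [-128.2   10.1  119.9]
 [-100.5   16.9  148.8]]
0.19692843
440 [[-147.   -24.9   15.2]
 [-142.8  -11.    75.5]
 [-127.2    9.6  121.1]
 [-101.7   16.9  149.1]]
0.1975833
2.57 p [ 0.417  -0.3     0.0387] x [ 0.912 -0.41  -0.003] z [-0.002  0.003 -1.   ] F [ 0.5  0.3 -0.4] g -0.0 j [ 0.87  0.27 -0.38  1.91  0.12  0.98  0.02]
TCP press [-118.4   -0.9   38.7] yaw -1.75
```

View pics/mix.png

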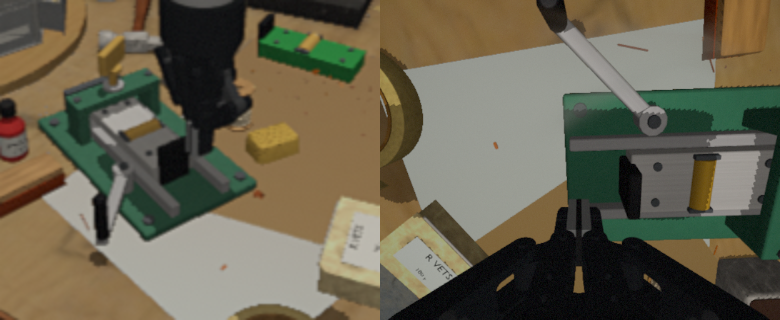

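```bash
python3 -c "
from h import *
p,d,c=load('s2'); P=toP(cloud(d,c))*1000
print(proj(toW([-.1184,0,.0387]),c))
for u in (293,295,297,299,301,304):
  print(u,[(v,*P[v,u].round().astype(int).tolist(),int(p[v,u].mean())) for v in range(226,268,4)])
p,d,c=load('w2'); P=toP(cloud(d,c))*1000
print('wrist tcp px',proj(toW(np.array([-.1184,-.0009,.0387])),c), c['tvec'],proj(toW(np.array([[-.13,-.07,.012],[-.06,.05,.038]])),c))
u=int((580-380)*1.4); 
for v in (255,262,270,280,300): print(v,P[v,u].round(),d[v,u].round(3),p[v,u])
"
```

```text
[[296.98374077 259.86930279]]
293 [(226, -117, 10, 124, 19), (230, -116, 8, 113, 19), (234, -118, 10, 106, 37), (238, -119, 11, 98, 45), (242, -119, 10, 88, 44), (246, -118, 10, 78, 46), (250, -74, -22, 24, 66), (254, -75, -22, 14, 63), (258, -81, -17, 9, 41), (262, -92, -9, 10, 44), (266, -104, -1, 12, 44)]
295 [(226, -125, 11, 129, 17), (230, -127, 12, 122, 11), (234, -126, 12, 112, 20), (238, -124, 10, 100, 75), (242, -126, 11, 93, 74), (246, -125, 10, 82, 74), (250, -77, -26, 24, 76), (254, -77, -26, 13, 64), (258, -85, -20, 10, 45), (262, -94, -13, 9, 42), (266, -105, -5, 10, 42)]
297 [(226, -135, 14, 136, 18), (230, -131, 11, 124, 21), (234, -132, 11, 115, 18), (238, -126, 6, 100, 27), (242, -126, 6, 91, 31), (246, -128, 8, 83, 27), (250, -125, 5, 70, 87), (254, -86, -24, 20, 65), (258, -88, -23, 11, 43), (262, -97, -16, 10, 44), (266, -108, -8, 11, 44)]
299 [(226, -134, 9, 134, 18), (230, -133, 8, 123, 19), (234, -132, 6, 113, 17), (238, -132, 7, 104, 18), (242, -134, 8, 96, 15), (246, -133, 7, 86, 14), (250, -84, -30, 27, 89), (254, -91, -26, 23, 75), (258, -92, -25, 13, 62),
[... 260 characters left out ...]
58, -100, -24, 19, 64), (262, -103, -22, 12, 41), (266, -112, -15, 11, 42)]
304 [(226, -129, -7, 124, 16), (230, -153, 12, 138, 16), (234, -155, 13, 130, 13), (238, -131, -6, 98, 37), (242, -133, -4, 91, 70), (246, -133, -5, 81, 61), (250, -74, -52, 10, 76), (254, -99, -32, 25, 85), (258, -109, -25, 25, 81), (262, -110, -25, 15, 64), (266, -117, -19, 12, 43)]
wrist tcp px [[279.15606733 247.98785934]] [-0.50252213 -0.08879838  0.2004017 ] [[266.35695269 319.35901736]
 [383.26065526 158.9066476 ]]
255 [-118.  -17.   14.] 0.222 [41 55 25]
262 [-118.   10.   79.] 0.152 [7 8 1]
270 [-118.   10.   87.] 0.144 [0 0 0]
280 [-118.    9.   94.] 0.137 [10 14 12]
300 [-118.   10.  110.] 0.122 [11  9 13]
```

The wrist and scene depths agree that the real fingertips sit about 37 mm above the reported TCP. I trust neither yet, so I lower by 2 cm, which is safe under both readings, and measure again.

Emit:
servo_tool([
  [[0,0,1],-0.03,0],
  [[0,0,1],0,0],
  [[0,0,0.3],0,0],
  [[0,0,0],0,0],
])

```text
clock: 2.9
position: [0.4184, -0.3013, 0.016]
ee_rot: [0.981, -0.194, 0.001, -0.0]
ft_force: [-0.0, -0.3, 0.2]
grip_width: -0.001
```

```bash
cat >> h.py <<'E'
def tip():
    for n in ('scene','wrist'):
        s=telemetry.get_obs(); x=toP(s['position'])*1000
        p,d,c=snap(n,'tip_'+n); P=toP(cloud(d,c))*1000
        m=(d>0)&(abs(P[...,0]-x[0])<14)&(abs(P[...,1]-x[1])<13)&(P[...,2]>x[2]-15)&(P[...,2]<x[2]+75)&(P[...,2]>17)
        z=np.sort(P[m][:,2]); print(n,'TCP z',x[2].round(1),'n',m.sum(),'lowest',z[:3].round(1),np.percentile(z,3).round(1), 'x range low',np.percentile(P[m][:,0],[3,97]).round(1),'y',np.percentile(P[m][:,1],[3,97]).round(1))
E
python3 -c "
from h import *
go([-120,0,-2],0); tip(); go(None)"
```

```text
2.9 p [ 0.4184 -0.3013  0.016 ] x [ 0.925 -0.381  0.001] z [ 0.001 -0.    -1.   ] F [-0.  -0.3  0.2] g -0.001 j [ 0.87  0.31 -0.38  1.93  0.14  0.93  0.04]
TCP press [-116.6   -1.6   16. ] yaw 0.08
tool d cm [-0.35 -0.16  1.79]
turn 0.001
scene TCP z 16.0 n 146 lowest [47.7 48.8 49.3] 51.7 x range low [-130.3 -111.3] y [-3.5 10.5]
wrist TCP z 16.1 n 2725 lowest [53.4 53.4 53.5] 57.2 x range low [-129.5 -105.3] y [-7.9  9.8]
3.0 p [ 0.4185 -0.3013  0.0165] x [ 0.925 -0.381  0.002] z [ 0.002 -0.    -1.   ] F [0.3 0.4 0.4] g -0.004 j [ 0.87  0.3  -0.38  1.92  0.14  0.94  0.04]
TCP press [-116.4   -1.6   16.5] yaw 0.08
```

Confirmed: the tip is about 34 mm above the reported TCP. I lower another 1.6 cm (real tip ≈ z 34) and begin the push.

Emit:
servo_tool([
  [[0,-0.1,1],0,0],
  [[0,0,0.6],0,0],
  [[0,0,0],0,0],
  [[0.8,0,0],0,0],
  [[0.8,0,0],0,0],
  [[0.4,0,0],0,0],
  [[0,0,0],0,0],
])

```text
clock: 3.58
position: [0.4396, -0.3088, -0.001]
ee_rot: [0.981, -0.194, 0.001, 0.0]
ft_force: [-1.7, -0.3, -0.9]
grip_width: 0.001
```

```bash
python3 -c "
from h import *
go([-64,0,0],0); tip()"
```

```text
3.58 p [ 0.4396 -0.3088 -0.001 ] x [ 0.925 -0.381  0.002] z [ 0.002 -0.    -1.   ] F [-1.7 -0.3 -0.9] g 0.001 j [ 0.85  0.37 -0.37  1.88  0.16  0.92  0.01]
TCP press [-94.1  -0.5  -1. ] yaw 0.05
tool d cm [ 3.01 -0.05 -0.1 ]
turn 0.001
scene TCP z -1.0 n 179 lowest [17.1 19.2 19.4] 23.0 x range low [-107.9  -80.4] y [-5.1 11.7]
wrist TCP z -1.1 n 2967 lowest [17.1 17.3 17.9] 35.7 x range low [-107.1  -81.4] y [-6.4 11. ]
```

Emit:
servo_tool([
  [[0.6,0,0],0,0],
  [[0.6,0,0],0,0],
  [[0.6,0,0],0,0],
  [[0.5,0,0],0,0],
  [[0.4,0,0],0,0],
])

```text
clock: 4.1
position: [0.4643, -0.3195, -0.0012]
ee_rot: [0.981, -0.195, -0.001, -0.0]
ft_force: [-2.4, 0.5, 2.2]
grip_width: -0.002
```

Emit:
servo_tool([
  [[0.4,0,0],0,0],
  [[0.4,0,0],0,0],
  [[0.3,0,0],0,0],
])

```text
clock: 4.35
position: [0.4662, -0.3205, -0.0026]
ee_rot: [0.981, -0.195, -0.011, -0.002]
ft_force: [-16.3, 8.0, 14.6]
grip_width: -0.001
```

```bash
python3 -c "
from h import *
go([-64,0,0],0)"
```

```text
4.35 p [ 0.4662 -0.3205 -0.0026] x [ 0.924 -0.383 -0.023] z [-0.021  0.009 -1.   ] F [-16.3   8.   14.6] g -0.001 j [ 0.81  0.44 -0.36  1.78  0.19  0.97 -0.01]
TCP press [-65.   -1.1  -2.6] yaw -0.06
tool d cm [ 0.1  -0.11 -0.27]
turn -0.001
```

Emit:
servo_tool([
  [[0.5,0,-0.1],0,0],
  [[0.5,0,0],0,0],
])

```text
clock: 4.52
position: [0.4649, -0.3201, -0.0033]
ee_rot: [0.98, -0.196, -0.023, -0.005]
ft_force: [-28.7, 14.2, 19.6]
grip_width: -0.004
```

Emit:
servo_tool([
  [[-0.5,0,0],0,0],
  [[-1.5,0,0],0,0],
  [[-1.5,0,0],0,0],
  [[-1,0,-2],0,0],
  [[0,0,-4],0,0],
  [[0,0,-4],0,0],
  [[0,0,0],0,4],
])

```text
clock: 5.1
position: [0.4268, -0.3032, 0.1007]
ee_rot: [0.98, -0.195, -0.025, -0.006]
ft_force: [0.9, -0.5, 0.2]
grip_width: 0.128
```

```bash
cat > chk.py <<'E'
from h import *
def tab():
  for n in ('scene','wrist','top'):
    p,d,c=snap(n,'tab_'+n); P=toP(cloud(d,c))*1000
    m=(d>0)&(p.max(2)<70)&(abs(P[...,1])<15)&(P[...,2]>30)&(P[...,2]<54)&(P[...,0]>-100)&(P[...,0]<-30)
    print(n,m.sum(),'tab near face x',np.percentile(P[m][:,0],[5,50,95]).round(1) if m.any() else '')
def post():
  for n in ('scene','wrist','top'):
    p,d,c=snap(n,'post_'+n); P=toP(cloud(d,c))*1000
    rr=np.hypot(P[...,0]+60,P[...,1]-50)
    m=(d>0)&(P[...,2]>50)&(P[...,2]<87)&(rr>80)&(rr<110)&(p.max(2)<80)&(P[...,0]<-40)
    if m.any():
      q=np.median(P[m],0); print(n,m.sum(),'post',q.round(1),'latch q',(np.deg2rad((np.rad2deg(np.arctan2(q[1]-50,q[0]+60))-130)%360)).round(3))
E
python3 -c "
from chk import *
go([-130,114,54-34],0);tab();post()"
```

```text
5.1 p [ 0.4268 -0.3032  0.1007] x [ 0.923 -0.382 -0.052] z [-0.048  0.022 -0.999] F [ 0.9 -0.5  0.2] g 0.128 j [ 0.86  0.26 -0.38  1.78  0.11  1.17  0.05]
TCP press [-1.081e+02 -1.000e-01  1.007e+02] yaw -0.06
tool d cm [ -1.78 -11.4    8.19]
turn -0.001
scene 111 tab near face x [-52.9 -51.3 -49.2]
wrist 269 tab near face x [-51.7 -51.4 -51.1]
top 0 tab near face x 
scene 122 post [-134.6  119.3   71.4] latch q 0.124
wrist 792 post [-128.2  113.5   84.4] latch q 0.123
```

The carriage stopped hard at 30+ N, and its tab face measures −51 mm against a nominal −50, so it is home. Next I turn the hand for the latch post.

Emit:
servo_tool([
  [[-1,-5.5,0],0,4],
  [[-0.5,-5.5,0],0,4],
  [[0,0,0],0.12,4],
  [[0,0,0],0.12,4],
  [[0,0,0],0.12,4],
  [[0,0,0],0.12,4],
  [[0,0,0],0.12,4],
  [[0,0,0],0.12,4],
  [[0,0,0],0.12,4],
])

```text
refused, shift out of range in row 1
```

Emit:
servo_tool([
  [[0,0,0],0.12,4],
  [[0,0,0],0.12,4],
  [[0,0,0],0.12,4],
  [[0,0,0],0.12,4],
  [[0,0,0],0.12,4],
  [[0,0,0],0.12,4],
  [[0,0,0],0.12,4],
  [[0,0,0],0.12,4],
  [[0,0,0],0.12,4],
  [[0,0,0],0.12,4],
  [[0,0,0],0.12,4],
  [[0,0,0],0,4],
])

```text
clock: 6.4
position: [0.4166, -0.2962, 0.0781]
ee_rot: [-0.634, 0.772, 0.041, -0.016]
ft_force: [0.2, 0.7, -0.6]
grip_width: 0.465
```

```bash
python3 -c "
from chk import *
go([-129.7,114.5,20],-122)"
```

```text
6.4 p [ 0.4166 -0.2962  0.0781] x [-0.197 -0.98  -0.027] z [-0.076  0.043 -0.996] F [ 0.2  0.7 -0.6] g 0.465 j [ 0.72  0.27 -0.22  1.81  0.06  1.16 -1.29]
TCP press [-120.2    2.4   78.1] yaw -78.89
tool d cm [-11.02  -1.72   5.99]
turn 0.752
```

Emit:
servo_tool([
  [[-2.5,-0.4,-1],0,4],
  [[-2.5,-0.4,-1],0,4],
  [[-2.5,-0.4,-1],0,4],
  [[-2.5,-0.4,0],0,4],
  [[0,0,0],0.12,4],
  [[0,0,0],0.12,4],
  [[0,0,0],0.12,4],
  [[0,0,0],0.12,4],
  [[0,0,0],0.12,4],
  [[0,0,0],0.12,4],
  [[0,0,0],0,4],
])

```text
clock: 7.32
position: [0.4515, -0.1953, 0.1018]
ee_rot: [-0.329, 0.943, 0.038, -0.034]
ft_force: [-0.3, -0.5, 0.2]
grip_width: 0.472
```

```bash
python3 -c "
from chk import *
go([-129.7,114.5,20],-122)"
```

```text
7.32 p [ 0.4515 -0.1953  0.1018] x [-0.782 -0.623  0.039] z [-0.089  0.049 -0.995] F [-0.3 -0.5  0.2] g 0.472 j [ 0.53  0.22 -0.22  1.82  0.03  1.21 -2.17]
TCP press [-126.4  109.   101.8] yaw -119.01
tool d cm [-0.64 -0.22  8.18]
turn 0.052
```

```bash
cat >> h.py <<'E'
OFF=53.
def goG(G,yawP=None):
    "as go, for the real grasp point (press mm), reported TCP is OFF mm beyond it"
    r=R.from_quat(telemetry.get_obs()['ee_rot']); z=r.as_matrix()[:,2]@Rz
    s=telemetry.get_obs(); print('grasp pt press',(toP(s['position'])*1000-OFF*z).round(1))
    go(np.array(G)+OFF*z if G is not None else None,yawP)
E
python3 -c "
from h import *
goG([-129.7,114.5,73],-122)"
```

```text
grasp pt press [-121.   108.4  154.5]
7.32 p [ 0.4515 -0.1953  0.1018] x [-0.782 -0.623  0.039] z [-0.089  0.049 -0.995] F [-0.3 -0.5  0.2] g 0.472 j [ 0.53  0.22 -0.22  1.82  0.03  1.21 -2.17]
TCP press [-126.4  109.   101.8] yaw -119.01
tool d cm [-0.43  0.28  8.21]
turn 0.052
```

Emit:
servo_tool([
  [[-0.4,0.3,0],0.05,5.5],
  [[0,0,1.5],0,5.5],
  [[0,0,1.5],0,5.5],
  [[0,0,0.5],0,5.5],
  [[0,0,0],0,5.5],
])

```text
clock: 7.73
position: [0.4491, -0.1881, 0.0641]
ee_rot: [-0.32, 0.946, 0.038, -0.035]
ft_force: [-0.1, -0.2, 1.1]
grip_width: 0.643
```

```bash
python3 -c "
from chk import *
goG([-129.7,114.5,73],-122)
p,d,c=snap('wrist','w3'); print(proj(toW([-.1297,.1145,.085]),c))
p2=snap('scene','s3')[0]
cv2.imwrite('pics/mix3.png',np.hstack([cv2.resize(p2[200:340,180:350],None,fx=2.3,fy=2.3)[:320],cv2.resize(p,(400,320))]))"
```

```text
grasp pt press [-125.9  114.1  116.8]
7.73 p [ 0.4491 -0.1881  0.0641] x [-0.792 -0.609  0.042] z [-0.091  0.05  -0.995] F [-0.1 -0.2  1.1] g 0.643 j [ 0.52  0.25 -0.23  1.87  0.04  1.13 -2.21]
TCP press [-131.4  114.7   64.1] yaw -120.0
tool d cm [-0.03 -0.07  4.4 ]
turn 0.035
[[277.61939915 264.17355646]]
```

View pics/mix3.png

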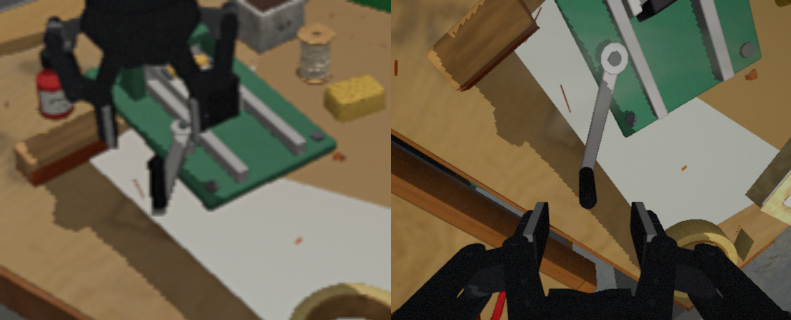

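The post is centred between the open fingers (wrist view, mix px (588,200)). I descend and grip.

Emit:
servo_tool([
  [[0,0,1.5],0,5.5],
  [[0,-0.1,1.5],0,5.5],
  [[0,0,1],0,5.5],
  [[0,0,0.3],0,5.5],
  [[0,0,0],0,5.5],
])

```text
clock: 8.25
position: [0.4493, -0.1885, 0.0245]
ee_rot: [-0.323, 0.945, 0.036, -0.032]
ft_force: [-0.5, -0.8, 0.6]
grip_width: 0.643
```

Emit:
servo_tool([
  [[0,0,0],0,0.5],
  [[0,0,0],0,0.5],
  [[0,0,0],0,0.5],
  [[0,0,0],0,0.5],
  [[0,0,0],0,0.5],
  [[0,0,0],0,0.5],
  [[0,0,0],0,0.5],
], force=25)

```text
clock: 8.83
position: [0.4506, -0.1889, 0.0265]
ee_rot: [-0.323, 0.945, 0.035, -0.031]
ft_force: [-0.4, 0.0, -2.7]
grip_width: 0.154
```

```bash
python3 -c "
from chk import *
goG([-129.7,114.5,73],-122); post()"
```

```text
grasp pt press [-124.7  113.9   79.3]
8.83 p [ 0.4506 -0.1889  0.0265] x [-0.789 -0.613  0.036] z [-0.082  0.047 -0.996] F [-0.4  0.  -2.7] g 0.154 j [ 0.52  0.29 -0.22  1.9   0.05  1.04 -2.21]
TCP press [-129.7  114.5   26.5] yaw -119.71
tool d cm [0.17 0.41 0.67]
turn 0.04
scene 263 post [-135.1  118.7   75. ] latch q 0.132
wrist 2899 post [-124.1  114.8   77. ] latch q 0.082
```

Gripped (opening 13 mm on the 14 mm post). I start the arc in small groups of rows.

Emit:
servo_tool([
  [[1.12,0.19,-0.05],-0.12,0.5],
  [[1.12,0.19,-0.05],-0.12,0.5],
  [[1.12,0.19,-0.05],-0.12,0.5],
  [[1.12,0.19,-0.05],-0.12,0.5],
])

```text
clock: 9.32
position: [0.4151, -0.216, 0.0268]
ee_rot: [-0.545, 0.837, 0.042, -0.022]
ft_force: [5.2, -1.3, -10.6]
grip_width: 0.149
```

```bash
cat >> h.py <<'E'
def arc():
    s,r=st(); M=r.as_matrix(); z=M[:,2]@Rz; g=toP(s['position'])*1000-OFF*z
    a=np.arctan2(g[1]-50,g[0]+60); yw=np.arctan2(M[1,0],M[0,0])-YAW
    q=(np.rad2deg(a)-130)%360; rel=(np.rad2deg(a)+90-np.rad2deg(yw)+180)%360-180
    print('grasp',g.round(1),'rad',np.hypot(g[0]+60,g[1]-50).round(1),'latch q~',np.deg2rad(q).round(3),'left',(2.443-np.deg2rad(q)).round(3),'tangent rel to x (ccw deg)',rel.round(1))
E
python3 -c "
from chk import *
arc(); post()"
```

```text
9.32 p [ 0.4151 -0.216   0.0268] x [-0.404 -0.915 -0.01 ] z [-0.083  0.047 -0.995] F [  5.2  -1.3 -10.6] g 0.149 j [ 0.63  0.26 -0.27  1.95  0.06  1.03 -1.65]
grasp [-147.1   75.3   79.6] rad 90.7 latch q~ 0.59 left 1.853 tangent rel to x (ccw deg) -14.8
scene 289 post [-157.3   78.1   75.7] latch q 0.591
wrist 2931 post [-146.8   74.1   76.9] latch q 0.602
```

Emit:
servo_tool([
  [[1.1,0.24,0],-0.12,0.5],
  [[1.1,0.24,0],-0.12,0.5],
  [[1.1,0.24,0],-0.12,0.5],
  [[1.1,0.24,0],-0.12,0.5],
  [[1.1,0.24,0],-0.12,0.5],
])

```text
clock: 9.88
position: [0.396, -0.2632, 0.0269]
ee_rot: [0.764, -0.643, -0.047, 0.008]
ft_force: [-0.3, 0.5, -0.6]
grip_width: 0.151
```

```bash
python3 -c "
from chk import *
arc()"
```

```text
9.88 p [ 0.396  -0.2632  0.0269] x [ 0.169 -0.984 -0.062] z [-0.083  0.048 -0.995] F [-0.3  0.5 -0.6] g 0.151 j [ 0.76  0.28 -0.3   1.93  0.09  1.04 -0.98]
grasp [-146.8   24.4   79.7] rad 90.5 latch q~ 1.16 left 1.283 tangent rel to x (ccw deg) -15.7
```

Emit:
servo_tool([
  [[1.1,0.24,0],-0.12,0.5],
  [[1.1,0.24,0],-0.12,0.5],
  [[1.1,0.24,0],-0.12,0.5],
  [[1.1,0.24,0],-0.12,0.5],
  [[1.1,0.24,0],-0.12,0.5],
  [[1.1,0.24,0],-0.12,0.5],
])

```text
clock: 10.38
position: [0.4158, -0.33, 0.0272]
ee_rot: [0.942, -0.331, -0.046, -0.006]
ft_force: [0.9, 2.1, 1.1]
grip_width: 0.149
```

```bash
python3 -c "
from chk import *
arc()"
```

```text
10.38 p [ 0.4158 -0.33    0.0272] x [ 0.776 -0.624 -0.091] z [-0.083  0.043 -0.996] F [0.9 2.1 1.1] g 0.149 j [ 0.89  0.39 -0.37  1.79  0.16  1.09 -0.22]
grasp [-103.   -29.5   80. ] rad 90.4 latch q~ 1.948 left 0.495 tangent rel to x (ccw deg) -12.1
```

Emit:
servo_tool([
  [[1.1,0.2,0],-0.12,0.5],
  [[1.1,0.2,0],-0.12,0.5],
  [[1.0,0.2,0],-0.1,0.5],
  [[0.7,0.12,0],-0.06,0.5],
])

```text
clock: 10.72
position: [0.4516, -0.3566, 0.0274]
ee_rot: [0.99, -0.137, -0.042, -0.014]
ft_force: [-2.2, 0.7, -0.2]
grip_width: 0.15
```

Emit:
servo_tool([
  [[0.6,0.08,0],-0.04,0.5],
  [[0.5,0.08,0],-0.02,0.5],
])

```text
clock: 10.88
position: [0.4513, -0.3568, 0.0268]
ee_rot: [0.992, -0.111, -0.055, -0.019]
ft_force: [-34.5, 16.2, 30.3]
grip_width: 0.149
```

```bash
python3 -c "
from chk import *
arc()"
```

```text
10.88 p [ 0.4513 -0.3568  0.0268] x [ 0.969 -0.218 -0.113] z [-0.104  0.05  -0.993] F [-34.5  16.2  30.3] g 0.149 j [ 0.91  0.5  -0.43  1.64  0.23  1.16  0.19]
grasp [-58.8 -40.6  79.5] rad 90.6 latch q~ 2.457 left -0.014 tangent rel to x (ccw deg) -9.0
```

The latch hit its stop at an estimated 2.45 rad. I release, lift and check.

Emit:
servo_tool([
  [[0,0,0],0,0.5],
  [[0,0,0],0,4.5],
  [[0,0,0],0,4.5],
  [[0,0,0],0,4.5],
  [[0,0,0],0,4.5],
  [[-0.8,0,-2],0,4.5],
  [[-0.8,0,-4],0,4.5],
  [[-0.4,0,-4],0,4.5],
  [[0,0,-3],0,4.5],
  [[0,0,0],0,4.5],
])

```text
clock: 11.72
position: [0.4482, -0.3539, 0.1645]
ee_rot: [0.991, -0.121, -0.057, -0.02]
ft_force: [1.5, 0.4, -0.2]
grip_width: 0.526
```

```bash
python3 -c "
from chk import *
arc(); post(); tab()
for n in ('wrist','top','scene'):
  p,d,c=load('tab_'+n); P=toP(cloud(d,c))*1000; h=cv2.cvtColor(p,cv2.COLOR_BGR2HSV)
  m=(d>0)&(h[...,0]>12)&(h[...,0]<35)&(h[...,1]>90)&(P[...,2]>92)&(P[...,2]<122)&(np.hypot(P[...,0]-40,P[...,1])<30)
  q=P[m]
  if len(q)>30:
    w,v=np.linalg.eigh(np.cov(q[:,:2].T)); r=cv2.minAreaRect(q[:,:2].astype(np.float32)); print(n,len(q),'mean',q.mean(0).round(1),'q',((-np.arctan2(v[1,1],v[0,1]))%np.pi).round(3),r)
goG([40,0,105],None)
p=cv2.imread('pics/tab_wrist.png'); q=cv2.imread('pics/tab_scene.png')
cv2.imwrite('pics/mix4.png',np.hstack([cv2.resize(q[180:340,190:360],None,fx=2,fy=2),cv2.resize(p,(427,320))]))
"
```

```text
11.72 p [ 0.4482 -0.3539  0.1645] x [ 0.964 -0.238 -0.118] z [-0.108  0.054 -0.993] F [ 1.5  0.4 -0.2] g 0.526 j [ 0.93  0.37 -0.45  1.52  0.16  1.41  0.22]
grasp [-62.5 -39.3 217.1] rad 89.4 latch q~ 2.416 left 0.027 tangent rel to x (ccw deg) -10.2
scene 90 post [-65.7 -39.9  69.2] latch q 2.38
wrist 333 post [-61.5 -40.6  82.8] latch q 2.427
scene 106 tab near face x [-52.8 -51.  -49.3]
wrist 50 tab near face x [-67.5 -51.4 -45. ]
top 0 tab near face x 
wrist 1801 mean [ 35.4   1.9 112.9] q 1.043 ((37.64008331298828, 0.23926353454589844), (12.239657402038574, 47.86195373535156), 31.411907196044922)
scene 166 mean [ 32.7   5.6 107. ] q 1.085 ((35.91066360473633, 1.796600341796875), (11.288501739501953, 46.60097122192383), 28.704870223999023)
grasp pt press [-66.  -39.2 209.1]
12.02 p [ 0.4445 -0.3521  0.1566] x [ 0.963 -0.236 -0.128] z [-0.117  0.061 -0.991] F [0.5 0.7 0. ] g 0.527 j [ 0.93  0.37 -0.44  1.53  0.16  1.41  0.22]
TCP press [-73.  -38.6 156.6] yaw 8.66
tool d cm [12.32 -2.    8.97]
```

View pics/mix4.png

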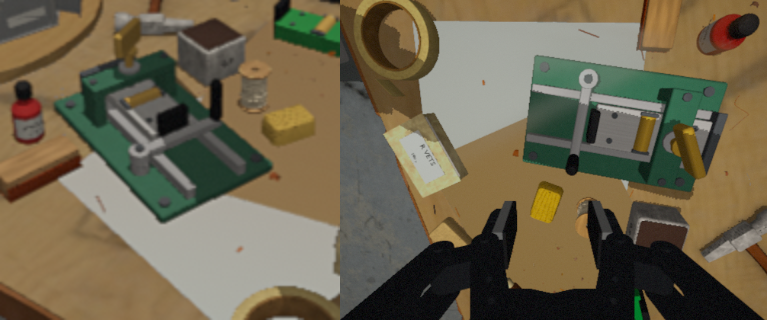

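The latch is across the channel, shut (wrist px (575,130)), with the tab directly ahead of it. The bystanders haven't moved. The bar reads q≈1.03, and all fitted x values read about 1.5–2 mm low, so I use a bar centre of (38,0). I move over the screw with the jaws at 31° in the press frame.

Emit:
servo_tool([
  [[2.5,-0.5,0],0,6],
  [[2.5,-0.5,0],0,6],
  [[2.5,-0.5,0],0,6],
  [[2.5,-0.5,0],0,6],
  [[1.2,0,0],-0.1,6],
  [[0,0,0],-0.12,6],
  [[0,0,0],-0.12,6],
  [[0,0,0],-0.05,6],
  [[0,0,0],0,6],
])

```text
clock: 12.77
position: [0.5572, -0.3567, 0.1275]
ee_rot: [0.994, 0.081, -0.064, -0.041]
ft_force: [-0.7, 0.4, -0.6]
grip_width: 0.705
```

```bash
cat > bar.py <<'E'
from h import *
def bar(n):
  p,d,c=snap(n,'bar_'+n); P=toP(cloud(d,c))*1000; h=cv2.cvtColor(p,cv2.COLOR_BGR2HSV)
  m=(d>0)&(h[...,0]>12)&(h[...,0]<35)&(h[...,1]>90)&(P[...,2]>112)&(P[...,2]<124)&(np.hypot(P[...,0]-38,P[...,1])<30)
  q=P[m]
  if len(q)>30:
    w,v=np.linalg.eigh(np.cov(q[:,:2].T)); r=cv2.minAreaRect(q[:,:2].astype(np.float32)); print(n,len(q),'mean',q.mean(0).round(1),'q',((-np.arctan2(v[1,1],v[0,1]))%np.pi).round(3),r)
E
python3 -c "
from bar import *
bar('wrist');bar('top')
goG([38,0,105],31)
"
```

```text
wrist 1124 mean [ 38.2   2.1 117.5] q 1.032 ((38.60944366455078, 0.8116245269775391), (10.027227401733398, 47.458221435546875), 31.272449493408203)
grasp pt press [ 40.8  -0.8 180.2]
12.87 p [ 0.557  -0.3569  0.1278] x [ 0.98   0.161 -0.121] z [-0.134  0.071 -0.988] F [0.1 0.5 0.7] g 0.71 j [ 0.82  0.63 -0.5   1.24  0.27  1.49  0.49]
TCP press [ 32.8  -0.  127.8] yaw 31.77
tool d cm [0.72 0.47 7.48]
turn 0.013
```

Emit:
servo_tool([
  [[0.7,0.4,0],0.01,6],
  [[0,0,1.5],0,6],
  [[0,0,1.5],0,6],
  [[0,0,0.5],0,6],
  [[0,0,0],0,6],
])

```text
clock: 13.28
position: [0.5613, -0.3584, 0.0906]
ee_rot: [0.995, 0.067, -0.064, -0.04]
ft_force: [0.7, 0.0, -0.2]
grip_width: 0.7
```

```bash
python3 -c "
from bar import *
goG([38.6,0.5,105],31)
p,d,c=snap('wrist','w5'); print(proj(toW(np.array([[38.6,.5,117],[38.6,.5,105]])/1000),c))
P=toP(cloud(d,c))*1000
# fingertips: dark/grey px in lower part, z>100
for u,v in ((190,260),(200,270),(370,260),(380,270)): print(u,v,P[v,u].round(1),p[v,u])
p2=snap('scene','s5')[0]
cv2.imwrite('pics/mix5.png',np.hstack([cv2.resize(p2[150:310,190:360],None,fx=2,fy=2),cv2.resize(p,(427,320))]))"
```

```text
grasp pt press [ 45.3  -0.5 143. ]
13.28 p [ 0.5613 -0.3584  0.0906] x [ 0.983  0.138 -0.122] z [-0.133  0.07  -0.989] F [ 0.7  0.  -0.2] g 0.7 j [ 0.81  0.67 -0.49  1.27  0.29  1.43  0.46]
TCP press [37.4  0.2 90.6] yaw 30.46
tool d cm [-0.05 -0.09  3.86]
turn -0.009
[[275.71842287 266.5001876 ]
 [278.52373791 258.15676217]]
190 260 [-20.2 -86.6   2.2] [ 81 128 158]
200 270 [  8.5  -8.5 143.1] [70 72 72]
370 260 [116.    1.2  -0.2] [ 56  90 113]
380 270 [128.1  -1.8   0.2] [ 53  88 113]
```

View pics/mix5.png

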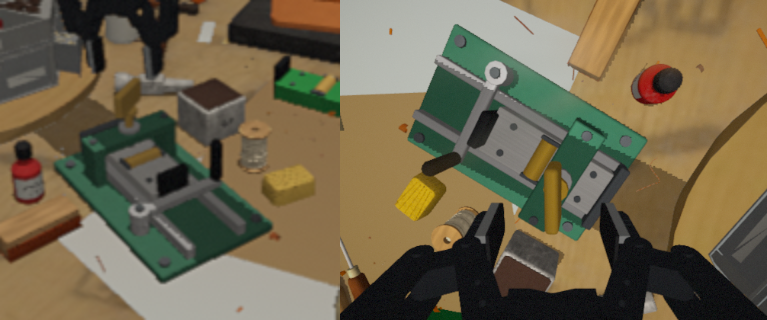

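The bar lies centred between the jaws (wrist view x 553, against a jaw midpoint of 555). I descend and close.

Emit:
servo_tool([
  [[0,-0.1,1.3],0,6],
  [[0,0,1.3],0,6],
  [[0,0,1],0,6],
  [[0,0,0.3],0,6],
  [[0,0,0],0,6],
])

```text
clock: 13.8
position: [0.5571, -0.355, 0.0513]
ee_rot: [0.995, 0.067, -0.062, -0.038]
ft_force: [-0.3, 0.6, 0.4]
grip_width: 0.703
```

```bash
python3 -c "
from bar import *
goG([38.6,0.5,105],31); bar('top')
"
```

```text
grasp pt press [ 39.9   1.  103.8]
13.8 p [ 0.5571 -0.355   0.0513] x [ 0.983  0.137 -0.119] z [-0.129  0.068 -0.989] F [-0.3  0.6  0.4] g 0.703 j [ 0.82  0.69 -0.49  1.33  0.3   1.35  0.45]
TCP press [32.2  1.7 51.3] yaw 30.4
tool d cm [-0.15 -0.03 -0.1 ]
turn -0.011
```

Emit:
servo_tool([
  [[-0.1,0,0],0,0.4],
  [[0,0,0],0,0.4],
  [[0,0,0],0,0.4],
  [[0,0,0],0,0.4],
  [[0,0,0],0,0.4],
  [[0,0,0],0,0.4],
  [[0,0,0],0,0.4],
  [[0,0,0],0,0.4],
  [[0,0,0],0,0.4],
], force=50)

```text
clock: 14.6
position: [0.5593, -0.3551, 0.0528]
ee_rot: [0.995, 0.067, -0.059, -0.038]
ft_force: [-0.9, 0.5, -2.9]
grip_width: 0.18
```

```bash
python3 -c "
from bar import *
goG([38.6,0.5,105],31); print(telemetry.get_obs()['torque'])
"
```

```text
grasp pt press [ 41.6   1.6 105.2]
14.6 p [ 0.5593 -0.3551  0.0528] x [ 0.984  0.138 -0.113] z [-0.123  0.067 -0.99 ] F [-0.9  0.5 -2.9] g 0.18 j [ 0.82  0.68 -0.49  1.33  0.3   1.35  0.45]
TCP press [34.2  2.4 52.8] yaw 30.41
tool d cm [-0.31 -0.05  0.06]
turn -0.01
[-0.07053004 -0.47704898  0.03142663]
```

The opening is 15 mm on a 10 mm bar, so the pads sit tilted. I squeeze harder so the flat faces align the hand.

Emit:
servo_tool([
  [[0,0,0],0,0],
  [[0,0,0],0,0],
  [[0,0,0],0,0],
  [[0,0,0],0,0],
  [[0,0,0],0,0],
  [[0,0,0],0,0],
  [[0,0,0],0,0],
  [[0,0,0],0,0],
], force=110)

```text
clock: 15.27
position: [0.5591, -0.3551, 0.053]
ee_rot: [0.995, 0.066, -0.059, -0.038]
ft_force: [-3.2, 1.3, -1.7]
grip_width: 0.145
```

```bash
python3 -c "
from bar import *
goG([38.6,0.5,105],31); print(telemetry.get_obs()['torque'])
"
```

```text
grasp pt press [ 41.4   1.5 105.5]
15.27 p [ 0.5591 -0.3551  0.053 ] x [ 0.984  0.137 -0.112] z [-0.122  0.068 -0.99 ] F [-3.2  1.3 -1.7] g 0.145 j [ 0.82  0.68 -0.49  1.33  0.29  1.35  0.45]
TCP press [34.   2.3 53. ] yaw 30.36
tool d cm [-0.28 -0.05  0.09]
turn -0.011
[ 0.16393924 -0.87572125 -0.0159155 ]
```

Emit:
servo_tool([
  [[-0.5,0,0],0,0],
  [[-0.5,0,0],0,0],
  [[-0.5,0,0],0,0],
])

```text
clock: 15.52
position: [0.5597, -0.3552, 0.0532]
ee_rot: [0.996, 0.07, -0.043, -0.036]
ft_force: [22.6, -5.2, -19.1]
grip_width: 0.134
```

```bash
python3 -c "
from bar import *
goG([38.6,0.5,105],31); print(telemetry.get_obs()['torque'])
"
```

```text
grasp pt press [ 40.4   1.2 105.8]
15.52 p [ 0.5597 -0.3552  0.0532] x [ 0.987  0.142 -0.081] z [-0.091  0.065 -0.994] F [ 22.6  -5.2 -19.1] g 0.134 j [ 0.84  0.66 -0.5   1.36  0.29  1.31  0.46]
TCP press [34.6  2.6 53.2] yaw 30.64
tool d cm [-0.19 -0.02  0.1 ]
turn -0.006
[-1.20050103 -6.02529681 -0.20202315]
```

That works: tilt is dropping at about 30 N. I continue.

Emit:
servo_tool([
  [[-0.5,0,0],0,0],
  [[-0.5,0,0],0,0],
  [[-0.5,0,0],0,0],
  [[-0.5,0.1,0],0,0],
  [[-0.5,0.1,0],0,0],
  [[0,0,0],0,0],
])

```text
clock: 16.02
position: [0.5623, -0.3553, 0.0527]
ee_rot: [0.996, 0.077, -0.017, -0.032]
ft_force: [-9.4, -1.9, 4.0]
grip_width: 0.122
```

```bash
python3 -c "
from bar import *
goG([38.6,0.5,105],31); print(telemetry.get_obs()['torque'])
"
```

```text
grasp pt press [ 40.2   1.2 105.5]
16.02 p [ 0.5623 -0.3553  0.0527] x [ 0.988  0.154 -0.029] z [-0.039  0.062 -0.997] F [-9.4 -1.9  4. ] g 0.122 j [ 0.87  0.63 -0.52  1.41  0.27  1.24  0.49]
TCP press [37.1  3.5 52.7] yaw 31.32
tool d cm [-0.18 -0.02  0.06]
turn 0.006
[-0.73397053  2.682303    0.0987175 ]
```

The pads are now flat on the bar (10.4 mm). I turn clockwise in stages.

Emit:
servo_tool([
  [[0,0,0],0.12,0],
  [[0,0,0],0.12,0],
  [[0,0,0],0.12,0],
  [[0,0,0],0.12,0],
  [[0,0,0],0.12,0],
  [[0,0,0],0.12,0],
])

```text
clock: 16.52
position: [0.563, -0.3555, 0.0526]
ee_rot: [0.956, -0.29, -0.027, -0.024]
ft_force: [-0.8, 0.2, -3.6]
grip_width: 0.126
```

```bash
cat >> bar.py <<'E'
def rep():
    goG(None); s=telemetry.get_obs(); print('moment',np.round(s['torque'],2)); M=R.from_quat(s['ee_rot']).as_matrix(); yw=np.arctan2(M[1,0],M[0,0])-YAW; print('q from yaw', round(np.pi/2-yw,3))
E
python3 -c "
from bar import *
rep(); bar('top')
"
```

```text
grasp pt press [ 40.9   1.2 105.5]
16.52 p [ 0.563  -0.3555  0.0526] x [ 0.83  -0.554 -0.065] z [-0.037  0.061 -0.997] F [-0.8  0.2 -3.6] g 0.126 j [ 0.77  0.61 -0.37  1.41  0.18  1.22 -0.2 ]
TCP press [37.8  3.5 52.6] yaw -11.27
moment [-0.02 -0.95  0.09]
q from yaw 1.768
```

Emit:
servo_tool([
  [[0,0,0],0.12,0],
  [[0,0,0],0.12,0],
  [[0,0,0],0.12,0],
  [[0,0,0],0.12,0],
  [[0,0,0],0.12,0],
  [[0,0,0],0.12,0],
  [[0,0,0],0.12,0],
  [[0,0,0],0.12,0],
])

```text
clock: 17.23
position: [0.5639, -0.3565, 0.0525]
ee_rot: [0.71, -0.704, -0.033, -0.008]
ft_force: [-1.2, 0.6, -3.3]
grip_width: 0.127
```

```bash
python3 -c "
from bar import *
rep()
"
```

```text
grasp pt press [ 41.9   0.9 105.4]
17.23 p [ 0.5639 -0.3565  0.0525] x [ 0.008 -0.998 -0.058] z [-0.035  0.057 -0.998] F [-1.2  0.6 -3.3] g 0.127 j [ 0.65  0.58 -0.19  1.42  0.07  1.2  -1.11]
TCP press [39.   3.  52.5] yaw -67.09
moment [-0.53 -0.65  0.05]
q from yaw 2.742
```

Emit:
servo_tool([
  [[0,0,0],0.1,0],
  [[0,0,0],0.08,0],
  [[0,0,0],0.06,0],
  [[0,0,0],0.05,0],
])

```text
clock: 17.57
position: [0.5639, -0.357, 0.0525]
ee_rot: [-0.599, 0.8, 0.033, 0.002]
ft_force: [-0.1, 0.0, -2.9]
grip_width: 0.127
```

```bash
python3 -c "
from bar import *
rep()
"
```

```text
grasp pt press [ 42.1   0.4 105.4]
17.57 p [ 0.5639 -0.357   0.0525] x [-0.283 -0.958 -0.043] z [-0.035  0.055 -0.998] F [-0.1  0.  -2.9] g 0.127 j [ 0.61  0.58 -0.13  1.42  0.04  1.2  -1.38]
TCP press [39.3  2.4 52.5] yaw -84.01
moment [-0.3  -0.6   0.58]
q from yaw 3.037
```

Emit:
servo_tool([
  [[0,0,0],0.05,0],
  [[0,0,0],0.05,0],
  [[0,0,0],0.05,0],
])

```text
clock: 17.82
position: [0.5639, -0.3569, 0.0526]
ee_rot: [-0.541, 0.84, 0.032, -0.001]
ft_force: [-2.6, 0.9, -2.7]
grip_width: 0.126
```

```bash
python3 -c "
from bar import *
rep()
"
```

```text
grasp pt press [ 42.1   0.7 105.5]
17.82 p [ 0.5639 -0.3569  0.0526] x [-0.415 -0.909 -0.033] z [-0.037  0.053 -0.998] F [-2.6  0.9 -2.7] g 0.126 j [ 0.59  0.58 -0.11  1.43  0.03  1.2  -1.51]
TCP press [39.2  2.5 52.6] yaw -92.07
moment [-1.11 -0.54  1.95]
q from yaw 3.178
```

The seat is reached: moment is 1.95 N·m and yaw has run past 3.0. I back off in small steps and watch the moment, to separate wind-up from slip.

Emit:
servo_tool([
  [[0,0,0],-0.06,0],
  [[0,0,0],0,0],
])

```text
clock: 17.98
position: [0.5638, -0.3571, 0.0526]
ee_rot: [-0.57, 0.821, 0.032, -0.001]
ft_force: [-1.4, -1.5, -3.5]
grip_width: 0.128
```

```bash
python3 -c "
from bar import *
rep()
"
```

```text
grasp pt press [ 42.    0.6 105.5]
17.98 p [ 0.5638 -0.3571  0.0526] x [-0.351 -0.936 -0.034] z [-0.038  0.051 -0.998] F [-1.4 -1.5 -3.5] g 0.128 j [ 0.59  0.58 -0.12  1.43  0.04  1.2  -1.45]
TCP press [39.2  2.4 52.6] yaw -88.11
moment [-0.73 -0.83  1.01]
q from yaw 3.109
```

Emit:
servo_tool([
  [[0,0,0],-0.06,0],
  [[0,0,0],0,0],
])

```text
clock: 18.15
position: [0.5638, -0.3572, 0.0526]
ee_rot: [-0.596, 0.802, 0.031, -0.0]
ft_force: [0.1, -1.4, -2.6]
grip_width: 0.125
```

```bash
python3 -c "
from bar import *
rep(); bar('wrist')
p,d,c=load('bar_wrist'); u=proj(toW([.04,0,.117]),c)[0]; print(u)
a,b=int(max(u[1]-75,0)),int(max(u[0]-100,0)); cv2.imwrite('pics/w6c.png',cv2.resize(p[a:a+150,b:b+200],None,fx=4,fy=4,interpolation=cv2.INTER_CUBIC))
"
```

```text
grasp pt press [ 42.1   0.6 105.5]
18.15 p [ 0.5638 -0.3572  0.0526] x [-0.29  -0.956 -0.037] z [-0.038  0.05  -0.998] F [ 0.1 -1.4 -2.6] g 0.125 j [ 0.6   0.58 -0.13  1.42  0.05  1.2  -1.39]
TCP press [39.2  2.2 52.6] yaw -84.39
moment [-0.21 -0.75  0.39]
q from yaw 3.044
wrist 2359 mean [ 42.6   1.  117.4] q 3.002 ((39.680049896240234, -0.4329996109008789), (48.1943359375, 12.745858192443848), 7.518672943115234)
[277.89927875 317.9850979 ]
```

View pics/w6c.png

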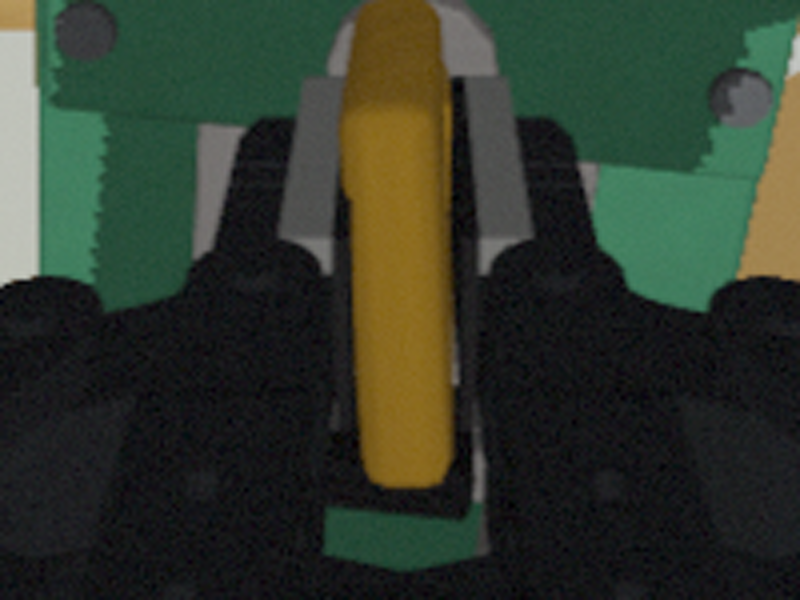

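The wind-up is elastic at about 11 N·m/rad, extrapolating to zero moment at q≈3.01. Vision gives 3.00, so there was no real slip. I back off to 1.43.

Emit:
servo_tool([
  [[0,0,0],-0.12,0],
  [[0,0,0],-0.12,0],
  [[0,0,0],-0.12,0],
  [[0,0,0],-0.12,0],
  [[0,0,0],-0.12,0],
  [[0,0,0],-0.12,0],
  [[0,0,0],-0.12,0],
  [[0,0,0],-0.12,0],
  [[0,0,0],-0.12,0],
  [[0,0,0],-0.12,0],
  [[0,0,0],-0.12,0],
  [[0,0,0],-0.05,0],
])

```text
clock: 19.2
position: [0.5628, -0.3555, 0.0526]
ee_rot: [0.973, -0.226, -0.026, -0.021]
ft_force: [0.4, -0.4, -3.0]
grip_width: 0.121
```

Emit:
servo_tool([
  [[0,0,0],0,0],
  [[0,0,0],0,0],
])

```text
clock: 19.37
position: [0.5628, -0.3556, 0.0526]
ee_rot: [0.973, -0.228, -0.026, -0.021]
ft_force: [2.3, 0.5, -2.7]
grip_width: 0.124
```

```bash
python3 -c "
from bar import *
rep(); bar('wrist'); rep()
"
```

```text
grasp pt press [ 40.7   1.6 105.5]
19.37 p [ 0.5628 -0.3556  0.0526] x [ 0.895 -0.442 -0.06 ] z [-0.041  0.053 -0.998] F [ 2.3  0.5 -2.7] g 0.124 j [ 0.78  0.61 -0.4   1.41  0.21  1.22 -0.09]
TCP press [37.7  3.3 52.6] yaw -3.82
moment [-0.45 -0.49  0.11]
q from yaw 1.638
wrist 2419 mean [ 39.5   3.7 117.5] q 1.628 ((37.15767288208008, 1.578989028930664), (46.2274284362793, 28.44976234436035), 64.34613037109375)
grasp pt press [ 40.7   1.6 105.5]
19.42 p [ 0.5628 -0.3556  0.0526] x [ 0.895 -0.442 -0.06 ] z [-0.041  0.052 -0.998] F [ 1.   0.7 -2.2] g 0.124 j [ 0.78  0.61 -0.4   1.41  0.21  1.22 -0.09]
TCP press [37.6  3.4 52.6] yaw -3.83
moment [-0.48 -0.46  0.05]
q from yaw 1.638
```

Another −0.205 to go.

Emit:
servo_tool([
  [[0,0,0],-0.1,0],
  [[0,0,0],-0.08,0],
  [[0,0,0],-0.015,0],
  [[0,0,0],0,0],
  [[0,0,0],0,0],
])

```text
clock: 19.83
position: [0.5625, -0.3555, 0.0526]
ee_rot: [0.99, -0.135, -0.025, -0.023]
ft_force: [0.2, -0.1, -2.3]
grip_width: 0.124
```

```bash
python3 -c "
from bar import *
rep(); bar('wrist'); bar('scene')
"
```

```text
grasp pt press [ 40.5   1.6 105.5]
19.83 p [ 0.5625 -0.3555  0.0526] x [ 0.962 -0.267 -0.055] z [-0.042  0.052 -0.998] F [ 0.2 -0.1 -2.3] g 0.124 j [ 0.81  0.62 -0.43  1.41  0.23  1.23  0.08]
TCP press [37.4  3.3 52.6] yaw 6.93
moment [-0.39 -0.31  0.07]
q from yaw 1.45
wrist 2433 mean [ 38.8   3.8 117.5] q 1.437 ((37.33827590942383, 0.4597892761230469), (23.851634979248047, 46.93269348144531), 23.254772186279297)
scene 32 mean [ 33.4  12.7 115.1] q 2.001 ((29.34225082397461, 9.216793060302734), (33.15483474731445, 21.365428924560547), 37.473140716552734)
```

The screw is at 1.44–1.45, and the vision difference from the seat is 1.565 rad (target 1.571). I make a last check of the latch, carriage and bystanders.

```bash
python3 -c "
from chk import *
post(); tab()
p=cv2.imread('pics/tab_scene.png'); p0=cv2.imread('pics/scene0.png')
cv2.imwrite('pics/fin.png',np.hstack([cv2.resize(x[170:320,185:375],None,fx=2.1,fy=2.1) for x in (p0,p)]))
st()"
```

```text
scene 88 post [-65.4 -40.1  69.5] latch q 2.384
wrist 1315 post [-57.9 -40.4  74.6] latch q 2.467
scene 100 tab near face x [-52.7 -51.  -49.3]
wrist 509 tab near face x [-41.8 -41.4 -40.9]
top 0 tab near face x 
20.23 p [ 0.5625 -0.3555  0.0526] x [ 0.963 -0.264 -0.055] z [-0.042  0.052 -0.998] F [ 1.4 -0.6 -2.4] g 0.126 j [ 0.81  0.62 -0.43  1.41  0.23  1.23  0.09]
```

View pics/fin.png

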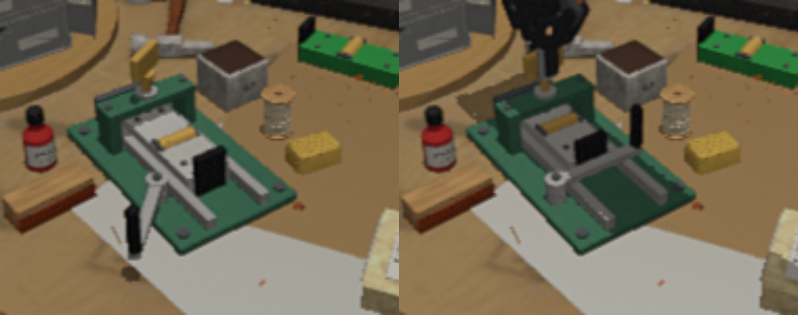

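Before (left) and after (right): the latch is shut, the carriage is home, and the bottle, block, weight, spool, wax and green look-alike are all where they were. The bar is held. Handing in.

```bash
python3 -c "
from h import *
print(order.hand_in())"
```

```text
the job is handed in; nothing more can be done
None
```

I did the job in the order asked and handed it in at about 20 s on the clock, with the gripper still holding the thumbscrew at 110 N.

- **Carriage:** I pushed it against the end stop until it stopped hard, at a wrist force of about 38 N. The tab's near face measures −51 mm against a nominal −50. All my fitted x values read about 1 to 2 mm low, so this fits it being fully home.
- **Latch:** I gripped the post and swung the arm round to its stop, again with a hard contact. The arm position put it at 2.457 rad. The final camera readings were 2.38 and 2.47, because they see opposite faces of the post; the nominal shut value is 2.443.
- **Thumbscrew:** I turned it clockwise until it seated, at a moment of 1.95 N·m; unwinding that put the seat at about 3.01. Then I backed it off to 1.45 by the hand's yaw, or 1.44 by the wrist camera, against a target of 1.43. By camera the back-off was 1.565 rad, against a quarter turn of 1.571.
- **Surroundings:** the before and after pictures show all five bystanders and the green look-alike where they were.

**Checks that disagreed:**
- The reported tool position was about 34 mm beyond the real fingertips. I measured this with two cameras and corrected for it.
- The hand tilted by up to about 9° while pushing. I straightened it by pressing against the held screw bar; about 4° remains.
- The last scene-camera reading of the bar (2.0) was mostly hidden by the gripper, so I ignored it.

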